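# Rap a stuck tube insert out of a centrifuge bucket

### The job

A tube insert is stuck in the closed end of the washed centrifuge bucket that hangs upside down on the sloping draining rack. Lift the bucket off its peg, rap it mouth down on the rubber mat, keeping hold of it, until the insert drops out, and leave the insert standing upright on the mat. Then hang the empty bucket back over the same peg to drain, its mouth flat against the sloping board.

Things in the scene. Friction and masses are not known exactly. Their poses are not given: they have to be found in the camera images.
- bucket_centre (a point): Upside-down bare aluminium centrifuge bucket: round pot, 57 mm wide, 122 long, 0.22 kg, bore 49; 75 mm flange, 12 thick, at the mouth, two lugs up to 34 mm from it. Grip the smooth wall nearer the closed end. Point: mid-axis, 61 mm from either end; z: mouth to closed end (up when mouth down), y: through the lugs. Starts over the peg, parallel to it, mouth on the board.
- insert_centre (a point): Grey plastic tube insert, 47 mm wide, 56 long, 0.25 kg, stuck by a rubber ring 59 mm inside the bucket's mouth, unseen; same axes. Point: its middle. Friction (10 N) holds it in careful handling; each brisk rap (0.1 to 0.25 m/s at contact) shifts it toward the mouth; after 5 mm (1 to 4 raps) it drops and stands on the mat, this point then 33 mm above the worktop.
- peg: White peg the bucket hangs on, 36 mm wide (26 near the tip), 53 long, square to the rack's sloping white board; left of two (funnel on the right one, 110 mm off). Origin: its foot in the board's face; z: along it, 25 degrees off vertical, leaning to the rack's front (robot side); x: up the slope; y: level. Bucket's axis hangs about 6 mm down-slope (-x) of it.
- drain_rack: White draining rack with the two pegs, fixed: drip tray 150 (x) x 232 (y) mm, sloping board 118 x 222 mm above it, peg tips 115 mm high; the red funnel upside down on the right peg (fixed, 92 mm wide) reaches 150 mm. Raps push the bucket some mm up and askew in the fingers; once the insert is out, it can be stood on the mat and gripped afresh. Origin: centre of its underside, on the worktop; z up, front to -x.
- rubber_mat: Black rubber bench mat lying flat, 170 (x) x 180 (y) x 5 mm, fixed, empty at the start. Origin: centre of its underside, on the worktop, so its top is 5 mm above the worktop; z up.
- buffer_jar: Bystander, loose: small white jar with a screw cap, 46 mm wide, 84 mm tall, in front of the work; origin at the centre of its underside.
- film_roll: Bystander, loose: pale roll of sealing film standing on end, 54 mm wide, 50 mm tall, at the front right; origin at the centre of its underside.

How it is judged:
On the way, in this order (a step that is already met when the one before it is completed fails the run):
1. the bucket is lifted off its peg with the insert still stuck inside (z of bucket_centre in the frame of peg above 0.125 m and contact force between the fingers and bucket above 1 N and z of insert_centre in the frame of bucket_centre above 0.016 m), for 0.1 s.
2. the held bucket, mouth down, strikes the rubber mat (contact force between bucket and rubber_mat above 5 N and contact force between the fingers and bucket above 1 N and angle between bucket_centre's own z axis and vertical below 0.25 rad).
3. the insert has dropped out and stands upright on the mat, inside or under the bucket, which is still held (height (world z) of insert_centre between 0.027 and 0.039 m and angle between insert_centre's own z axis and vertical below 0.12 rad and x of insert_centre in the frame of rubber_mat between -0.085 and 0.085 m and y of insert_centre in the frame of rubber_mat between -0.09 and 0.09 m and horizontal distance between bucket_centre and insert_centre below 0.025 m and contact force between the fingers and bucket above 1 N), for 0.15 s.
At the end, for the whole second after the job is handed in: Released and at rest: the empty bucket is over its peg, parallel to it within 0.15 rad, its centre within 18 mm of the peg's axis in x and y, its mouth within 6 mm of the board; the insert stands on the mat, upright within 0.12 rad, its centre over the mat and 27 to 39 mm above the worktop (x of bucket_centre in the frame of peg between -0.018 and 0.018 m and y of bucket_centre in the frame of peg between -0.018 and 0.018 m and z of bucket_centre in the frame of peg between 0.055 and 0.067 m and angle between the z axis of bucket_centre and the z axis of peg, either way round below 0.15 rad and height (world z) of insert_centre between 0.027 and 0.039 m and angle between insert_centre's own z axis and vertical below 0.12 rad and x of insert_centre in the frame of rubber_mat between -0.085 and 0.085 m and y of insert_centre in the frame of rubber_mat between -0.09 and 0.09 m and linear speed of each of bucket, insert below 0.02 m/s); the robot touches nothing.
It fails at once if the jar or the roll of film is pushed more than 30 mm away (distance of any of buffer_jar, film_roll from where it was at the start of the episode above 0.03 m).
It also fails if it takes over 54 s, if anything falls off the work surface, if the arm or the gripper's body presses on something with over 40 N, if the wrist force passes 120 N, or if a joint passes its speed limit or range.

### The arm

A 6-joint arm with a two-finger parallel gripper is mounted at the origin on a cart in front of the work surface, level with it; the furniture and walls round the work are solid. World frame = base frame: x ahead of the robot, y to its left, z up, the work surface at z = 0. Lengths are in m, angles in rad, forces in N, time in s.
With the tool pointing down it reaches from about 0.375 to 0.975 m from the base axis. Payload 3.8 kg.
Tool frame: the origin (TCP) lies midway between the tips of the shut fingers; the grasp point (between the pads) lies 19 mm behind it; z points along the fingers, y is the line along which they close (so a half turn about z gives the same grasp; the last joint's range is limited). The gripper opens to 88 mm and grips with 3 to 60 N. Pads are 18 mm wide; open, the fingers measure 123 mm over their backs; the gripper's body (75 mm by 187 mm) begins 45 mm behind the grasp point.
Start: joints at [-1.32, 0.264, 1.604, -0, 1.274, -0.037], TCP at [0.192, -0.647, 0.239] pointing down, gripper open.
Joint ranges: [-2.63, 2.63], [-0.94, 2.18], [0.31, 2.57], [-1.31, 4.45], [0, 2.66], [-2.55, 2.55]. Speed limits (rad/s): [2.57, 2.57, 3.14, 3.14, 3.14, 3.14].

### API

Orientations are given as a unit quaternion [x, y, z, w].
In Python, from rig import state, viewer, ctrl gives the robot as it stands. The module is installed in compiled form; this text tells all that it offers.
- The arm moves only by the tool move_arm, never from a script. Its argument "motion" is a list of rows, each a list of 3 entries, a list of its own where there are three numbers: the shift along the tool's x, y, z in cm, then the turn about the tool's z in rad, then the finger opening in cm, from 0 to 8.81. A call has 1 to 8 rows; each row is the pose to reach, as a shift and turn from the pose commanded when the call began, along the tool's axes at that moment; what a row does not reach only later rows make up. A row lasts 1/8 s, in which the tool goes at most 62.5 mm and 10.7 degrees, less where a joint would pass 70% of its speed; a pose out of reach is approached as far as the arm can. A call with a gripper value outside its range is refused whole. The fingers move at their own pace and stop on an object; "newtons" is the grip in N (left out, the last holds). Time passes only in rows, so rows that repeat a pose let the fingers close. It gives the time, the measured TCP pose, the force, the opening and the grip force at its end, in the units of the state.
- state(): the state, without advancing time (a new reading comes with each control period).
- viewer.get_image(name): name is "scene" or "top" or "wrist"; returns the picture (420x560x3 uint8, blue, green, red); there is no depth.
- viewer.camera_model(name): a dict with "fovy" (degrees; the focal length in pixels is half the picture's height over the tangent of half this angle, whatever the lens; pixels are square), "cx", "cy" (the principal point, pixels), "pose" (4x4, takes a point from camera to world coordinates); the wrist camera has in their place "T_tool_cam" (4x4, takes a point from camera to tool coordinates, whose origin is the TCP and whose axes are the flange's). Camera axes: x right, y down, z forward; pixel columns grow to the right and rows downward; lengths in m; the calibration is good to about 2 mm. A picture is of the moment at which its call begins: read the wrist's pose just before it. camera_model takes no time and is no camera call.
- ctrl.job_done(): hands the job in; it is judged then, once.
The state is a dict: "time_s": time; "joint_positions": joint angles; "joint_vel": joint speeds; "tau": joint torques, N m; "position": TCP position; "tool_rot": TCP orientation; "force": force on the tool from outside, world axes, zero at the start; "wrist_torque": the same for the moment, N m; "gripper_width": opening from 0.0 (shut) to 1.0 (fully open); "gripper_force": force on a finger pad.
Only numpy, scipy, OpenCV 4.12 (cv2) and the standard library are available. Lean on these libraries where they do the work, as an engineer would, in place of code of your own. Each camera call takes 0.05 s, during which the arm holds its last target. There are 200 camera calls.

## Working session

There is one attempt and no reset: what is moved stays moved. The work goes in short steps, Python scripts to look and compute and a tool call to move; the robot and the scene stay as the last step left them, time stands still between calls to the robot, and variables do not carry over. Pictures are saved under pics/ and viewed, at most 10 in all, crops included, and the job is handed in when it is done.

Besides the shell and the picture viewer there is one more tool, called after "Request:" as name([rows], argument=value, ...), one row to a line, values as JSON. move_arm: Moves the arm, as the interface text tells. Its arguments: {"type":"object","properties":{"motion":{"type":"array","items":{"type":"array"}},"newtons":{"type":"number"}},"required":["motion"]}

```bash
ls; mkdir -p pics
python3 - <<'E'
from rig import state,viewer,ctrl
import cv2,json
print(state())
for n in("scene","top"):
    cv2.imwrite(f"pics/{n}0.png",viewer.get_image(n))
for n in("scene","top","wrist"): print(n,viewer.camera_model(n))
E
```

```text
pics
{'time_s': 0.0, 'joint_positions': array([-1.31989337e+00,  2.64768172e-01,  1.60533685e+00,  2.11672796e-05,
        1.27366951e+00, -3.68699595e-02]), 'joint_vel': array([-0.00078221, -0.00068084,  0.00026893, -0.00036661,  0.00062197,
        0.00032237]), 'tau': array([-1.70610900e-05, -5.02105701e+01, -3.56876528e+01,  7.25076674e-02,
        2.91254005e-02, -1.88736544e-04]), 'position': array([ 0.19143085, -0.64657165,  0.23739792]), 'tool_rot': array([ 9.89666047e-01,  1.43387323e-01, -1.06466872e-04, -1.08577605e-03]), 'force': array([ 0.8580503 ,  0.09118823, -0.60493589]), 'wrist_torque': array([-0.0007531 , -0.03980616, -0.02793293]), 'gripper_force': 0.0, 'gripper_width': 0.9988143423791283}
scene {'fovy': 43.55905538835819, 'cx': 279.2909717685994, 'cy': 219.67523670377773, 'pose': array([[-0.49618334, -0.655103  ,  0.56977377, -0.17197411],
       [-0.86819923,  0.37866989, -0.32068553,  0.42481598],
       [-0.00567412, -0.65379597, -0.75664961,  0.97745872],
       [ 0.        ,  0.        ,  0.        ,  1.        ]])}
top {'fovy': 49.27765340120031, 'cx': 277.47742912377157, 'cy': 213.04820155952712, 'pose': array([[-0.01498995, -0.98102474,  0.19330226,  0.29164663],
       [-0.99960576,  0.0101128 , -0.0261928 ,  0.08206887],
       [ 0.02374096, -0.19361868, -0.98078957,  1.05659491],
       [ 0.        ,  0.        ,  0.        ,  1.        ]])}
wrist {'fovy': 70.818728617336, 'cx': 281.6996085011316, 'cy': 213.3710801108862, 'T_tool_cam': array([[-7.36369081e-05, -9.55794294e-01, -2.94036157e-01,
         7.64613332e-02],
       [ 9.99999953e-01, -1.58263928e-04,  2.64018057e-04,
         1.55894634e-04],
       [-2.98882270e-04, -2.94036124e-01,  9.55794261e-01,
        -1.45577419e-01],
       [ 0.00000000e+00,  0.00000000e+00,  0.00000000e+00,
         1.00000000e+00]])}
```

View pics/scene0.png

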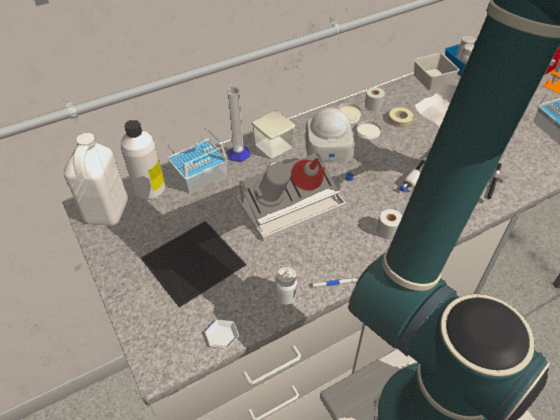

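View pics/top0.png

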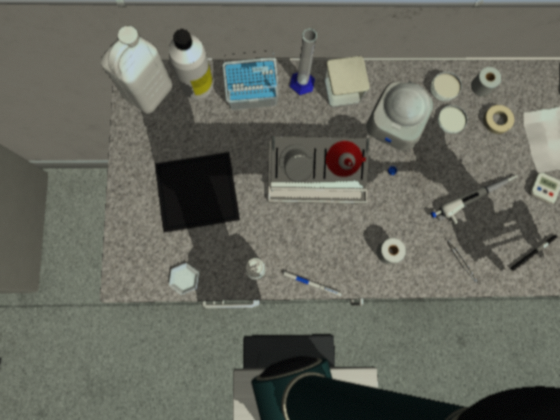

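The scene shows the bucket on the left peg at about (272,182), with the funnel at (308,175). In the top view the bucket is at (299,162), the funnel at (345,158), and the mat corners at about (157,163), (229,154), (238,220) and (163,230). The jar is at (257,268) and the roll at (393,250).

```bash
cat > h.py <<'E'
import numpy as np,cv2
from rig import state,viewer,ctrl
from scipy.spatial.transform import Rotation as R
def cam(n,s=None):
    m=viewer.camera_model(n); f=210/np.tan(np.radians(m['fovy'])/2)
    if n=='wrist':
        s=s or state(); T=np.eye(4);T[:3,:3]=R.from_quat(s['tool_rot']).as_matrix();T[:3,3]=s['position'];P=T@m['T_tool_cam']
    else: P=m['pose']
    return f,m['cx'],m['cy'],P
def pt(c,u,v,z):
    f,cx,cy,P=c; d=P[:3,:3]@[(u-cx)/f,(v-cy)/f,1]; o=P[:3,3]; return o+d*(z-o[2])/d[2]
def px(c,p):
    f,cx,cy,P=c; q=P[:3,:3].T@(np.array(p)-P[:3,3]); return np.array([cx+f*q[0]/q[2],cy+f*q[1]/q[2]])
def move_to(x,y,z,yaw=None):
    "prints shift in tool axes (cm) from current pose to TCP x,y,z"
    s=state(); r=R.from_quat(s['tool_rot']); print('shift cm',np.round(r.inv().apply(np.array([x,y,z])-s['position'])*100,2))
    m=r.as_matrix(); print('tool x yaw',np.arctan2(m[1,0],m[0,0]),'y yaw',np.arctan2(m[1,1],m[0,1]))
E
python3 - <<'E'
from h import *
c=cam('top'); np.set_printoptions(precision=3,suppress=True)
for n,u,v,z in [('bucket',299,162,.175),('funneltip',346,160,.15),('trayFL',269,201,.01),('trayFR',367,201,.01),('trayBL',275,138,.01),('trayBR',366,138,.01),('m1',157,163,.005),('m2',229,154,.005),('m3',238,220,.005),('m4',163,230,.005),('jar',257,266,.084),('roll',393,250,.05)]: print(n,pt(c,u,v,z))
big=cv2.resize(viewer.get_image('top')[110:300,140:420],None,fx=2.8,fy=2.8,interpolation=cv2.INTER_CUBIC); cv2.imwrite('pics/topc.png',big)
E
```

```text
bucket [0.57  0.014 0.175]
funneltip [ 0.581 -0.086  0.15 ]
trayFL [0.527 0.074 0.01 ]
trayFR [ 0.525 -0.157  0.01 ]
trayBL [0.682 0.057 0.01 ]
trayBR [ 0.681 -0.163  0.01 ]
m1 [0.623 0.339 0.005]
m2 [0.644 0.168 0.005]
m3 [0.483 0.146 0.005]
m4 [0.462 0.319 0.005]
jar [0.37  0.101 0.084]
roll [ 0.404 -0.2    0.05 ]
```

View pics/topc.png

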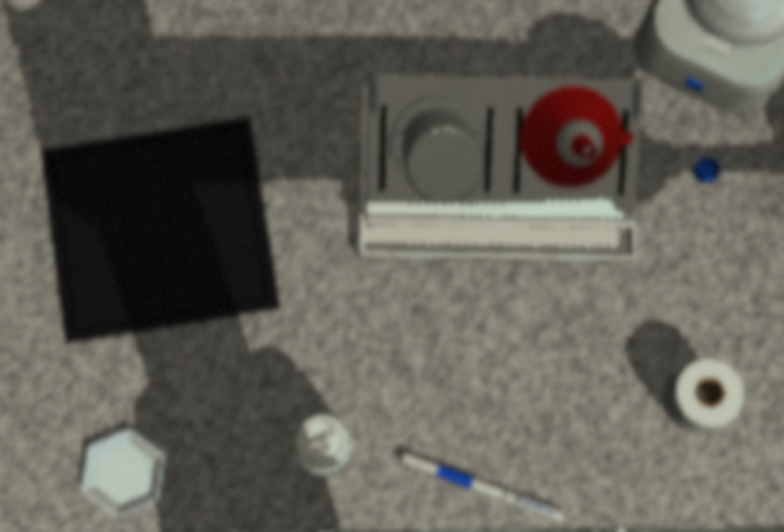

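The top crop puts the bucket's closed-end disc centre at crop (441,163), which is pixel (297.5,168). The rack is nearly square to the world axes. I'll move above the bucket and take one close look.

Run:
```python
from h import *
b=pt(cam('top'),297.5,168.2,.1725); print(b); move_to(b[0]+.01,b[1],.26)
```

```text
[0.55733895 0.01683103 0.1725    ]
shift cm [ 54.88 -52.96  -2.14]
tool x yaw 0.2878310263426765 y yaw -1.282965225430783
```

Request:
move_arm([
  [[6, -5.8, -0.3], 0.04, 8.8],
  [[12, -11.6, -0.6], 0.08, 8.8],
  [[18, -17.4, -0.8], 0.12, 8.8],
  [[24, -23.2, -1.0], 0.16, 8.8],
  [[30, -29, -1.3], 0.2, 8.8],
  [[36, -34.8, -1.6], 0.24, 8.8],
  [[42, -40.6, -1.9], 0.27, 8.8],
  [[48, -46.4, -2.1], 0.3, 8.8],
])

```text
time_s: 1.15
position: [0.4381, -0.2103, 0.2547]
tool_rot: [1.0, -0.007, 0.0, 0.0]
force: [0.4, -0.3, -0.1]
gripper_width: 0.999
gripper_force: 0.0
```

Run:
```python
from h import *
move_to(.567,.017,.26);print(state()['position'])
```

```text
shift cm [ 12.59 -22.9   -0.53]
tool x yaw -0.013424929648770708 y yaw -1.5842213656383257
[ 0.43807989 -0.21027409  0.25466926]
```

Request:
move_arm([
  [[2.7, -5, -0.3], 0.0, 8.8],
  [[5.4, -10, -0.5], 0.0, 8.8],
  [[8, -15, -0.5], 0.0, 8.8],
  [[10.8, -20, -0.5], 0.0, 8.8],
  [[12.3, -22.5, -0.5], 0.0, 8.8],
  [[12.3, -22.5, -0.5], 0.0, 8.8],
])

```text
time_s: 1.9
position: [0.5636, 0.013, 0.259]
tool_rot: [1.0, -0.004, -0.0, -0.0]
force: [0.1, -0.3, 0.6]
gripper_width: 0.999
gripper_force: 0.0
```

Run:
```python
from h import *
s=state();print(s['position'],s['joint_positions']);im=viewer.get_image('wrist');cv2.imwrite('pics/w1.png',im)
c=cam('wrist',s)
print(px(c,[.557,.017,.1725]))
```

```text
[0.56364083 0.01300454 0.25901659] [-2.11508478e-02  4.22630709e-02  1.82001778e+00  6.81706129e-05
  1.28021384e+00  1.55854620e+00]
[276.8720947  226.79535349]
```

View pics/w1.png

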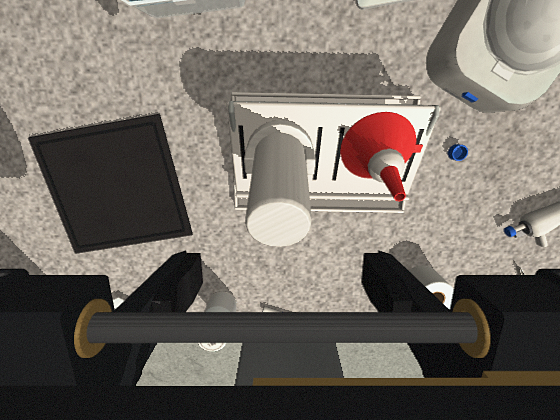

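Run:
```python
from h import *
np.set_printoptions(precision=4,suppress=True)
c=cam('wrist')
for u,v,z in [(279,223.5,.1725),(232,95,.10),(437,104,.10),(235,210,.01),(404,212,.01),(30,136,.005),(160,114,.005),(192,234,.005),(76,252,.005)]: print(pt(c,u,v,z))
e=pt(c,279,223.5,.1725)
a=np.array([-np.sin(np.radians(25)),0,np.cos(np.radians(25))])
print('flange rim back',[px(c,e-.112*a+.0375*np.array([.906*np.cos(t),np.sin(t),.4226*np.cos(t)])) for t in(0,1.57,-1.57)])
g=e-.027*a; print(g); move_to(g[0],g[1],g[2]-.019)
```

```text
[0.5593 0.0139 0.1725]
[0.6651 0.0583 0.1   ]
[ 0.6549 -0.1397  0.1   ]
[0.5234 0.077  0.01  ]
[ 0.5181 -0.1588  0.01  ]
[0.6257 0.3403 0.005 ]
[0.6512 0.1666 0.005 ]
[0.4864 0.1421 0.005 ]
[0.4599 0.3159 0.005 ]
flange rim back [array([278.6417, 121.2624]), array([245.4576, 153.6397]), array([312.9173, 152.9324])]
[0.5707 0.0139 0.148 ]
shift cm [ 0.78 -0.23 13.  ]
tool x yaw -0.010176960400124526 y yaw -1.580972627370651
```

The wrist view shows the closed-end centre at (279,224), against a predicted (277,227), and the flange is where it should be. The two cameras agree, so I'll descend and grip.

Request:
move_arm([
  [[0.8, -0.2, 4], 0.02, 8.8],
  [[0.8, -0.2, 8], 0.02, 8.8],
  [[0.8, -0.2, 11], 0.02, 8.8],
  [[0.8, -0.2, 13], 0.02, 8.8],
  [[0.8, -0.2, 13], 0.02, 8.8],
  [[0.8, -0.2, 13], 0.02, 5],
  [[0.8, -0.2, 13], 0.02, 5],
  [[0.8, -0.2, 13], 0.02, 5],
], newtons=25)

```text
time_s: 2.95
position: [0.5721, 0.0133, 0.1308]
tool_rot: [1.0, -0.016, 0.001, -0.0]
force: [-0.8, 2.7, 1.1]
gripper_width: 0.679
gripper_force: 0.5
```

Request:
move_arm([
  [[0, 0, 0], 0, 5],
  [[0, 0, 0], 0, 5],
  [[0, 0, 0], 0, 5],
])

```text
time_s: 3.32
position: [0.5721, 0.014, 0.1308]
tool_rot: [1.0, -0.016, 0.001, -0.001]
force: [-0.9, 3.6, 5.9]
gripper_width: 0.631
gripper_force: 24.9
```

Request:
move_arm([
  [[-0.4, 0, -0.9], 0, 5],
  [[-1.1, 0, -2.3], 0, 5],
  [[-1.8, 0, -3.9], 0, 5],
  [[-2.5, 0, -5.4], 0, 5],
  [[-3.2, 0, -6.9], 0, 5],
  [[-3.9, 0, -8.4], 0, 5],
  [[-4.4, 0, -9.5], 0, 5],
  [[-4.4, 0, -9.5], 0, 5],
])

```text
time_s: 4.32
position: [0.5277, 0.0146, 0.226]
tool_rot: [1.0, -0.016, 0.001, 0.0]
force: [0.2, 0.0, -4.8]
gripper_width: 0.625
gripper_force: 24.9
```

Run:
```python
from h import *
s=state();print(s['position'],s['wrist_torque'],s['force']);cv2.imwrite('pics/s2.png',cv2.resize(viewer.get_image('scene')[100:310,200:400],None,fx=2.8,fy=2.8))
```

```text
[0.5277309  0.01457246 0.22600207] [-0.02313604  0.07912683 -0.02446814] [ 0.17306424  0.0082332  -4.8074227 ]
```

View pics/s2.png

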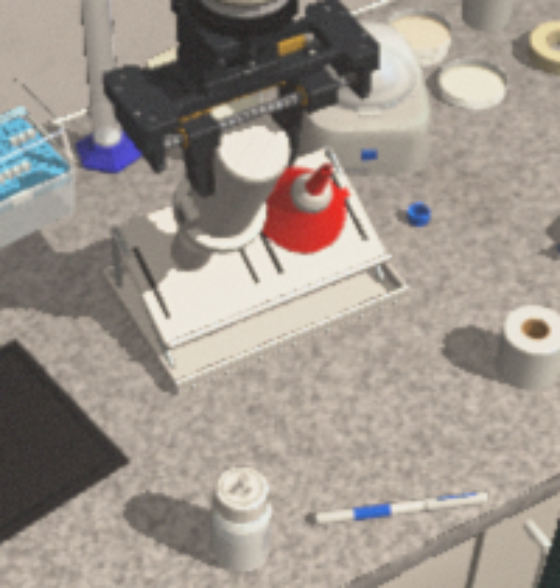

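The bucket is held about 25° tilted and clear of the peg, and the force shows bucket plus insert. Next I'll go over the mat.

Request:
move_arm([
  [[-0.3, -3, 0], 0, 5],
  [[-0.5, -7, 0], 0, 5],
  [[-0.8, -11, 0], 0, 5],
  [[-1.1, -15, 0], 0, 5],
  [[-1.3, -19, 2], 0, 5],
  [[-1.5, -22, 5], 0, 5],
  [[-1.5, -22.8, 9], 0, 5],
  [[-1.5, -22.8, 12], 0, 5],
])

```text
time_s: 5.38
position: [0.5184, 0.2436, 0.1017]
tool_rot: [1.0, -0.015, -0.001, 0.001]
force: [0.3, -0.0, -5.4]
gripper_width: 0.632
gripper_force: 24.9
```

Request:
move_arm([
  [[0, 0, 0.5], 0, 5],
  [[0, 0, 1.0], 0, 5],
  [[0, 0, 1.4], 0, 5],
  [[0, 0, 1.5], 0, 5],
  [[0, 0, 1.5], 0, 5],
], newtons=10)

```text
time_s: 6.0
position: [0.5205, 0.2431, 0.0907]
tool_rot: [1.0, -0.016, 0.001, -0.0]
force: [0.5, 0.3, -3.3]
gripper_width: 0.63
gripper_force: 9.9
```

Request:
move_arm([
  [[0.6, 0, 0.3], 0, 5],
  [[1.3, 0, 0.3], 0, 5],
  [[2.0, 0, 0.4], 0, 5],
  [[2.7, 0, 0.5], 0, 5],
  [[3.3, 0, 0.7], 0, 5],
  [[3.9, 0, 0.9], 0, 5],
  [[4.3, 0, 1.1], 0, 5],
  [[4.3, 0, 1.1], 0, 5],
])

```text
time_s: 7.0
position: [0.5622, 0.2427, 0.0795]
tool_rot: [1.0, -0.016, -0.001, -0.001]
force: [-3.9, 3.9, 10.3]
gripper_width: 0.627
gripper_force: 10.0
```

Run:
```python
from h import *
s=state();print(s['position'],s['wrist_torque'],s['force']);a=viewer.get_image('scene')[150:330,100:320];b=viewer.get_image('wrist')
cv2.imwrite('pics/s3.png',np.hstack([cv2.resize(a,(400,327)),cv2.resize(b,(400,327))]))
```

```text
[0.56222442 0.24270264 0.07945077] [ 0.80572046  0.5631346  -0.07081984] [-3.89340991  3.90236799 10.31716126]
```

View pics/s3.png

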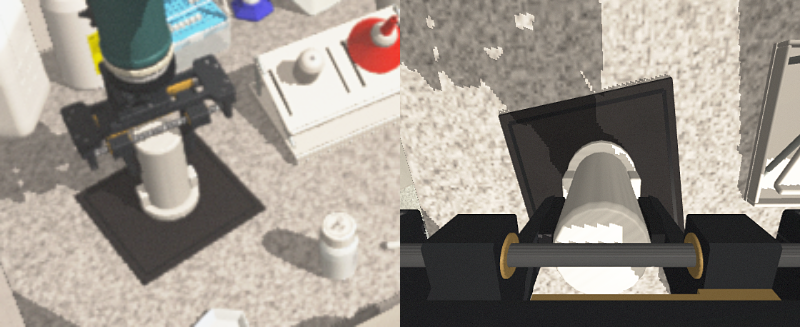

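The bucket stands nearly upright on the mat. I'll regrip it so that it seats flat, then rap.

Request:
move_arm([
  [[0, 0, 0], 0, 6.5],
  [[0, 0, 0], 0, 6.5],
  [[0, 0, 0], 0, 6.5],
  [[0, 0, 0], 0, 5],
  [[0, 0, 0], 0, 5],
  [[0, 0, 0], 0, 5],
  [[0, 0, 0], 0, 5],
], newtons=25)

```text
time_s: 7.98
position: [0.5624, 0.2415, 0.0783]
tool_rot: [1.0, -0.016, -0.0, 0.0]
force: [0.2, 1.7, -2.9]
gripper_width: 0.627
gripper_force: 24.9
```

Request:
move_arm([
  [[0, 0, -2], 0, 5],
  [[0, 0, -4], 0, 5],
  [[0, 0, -4], 0, 5],
  [[0, 0, -1.9], 0, 5],
  [[0, 0, 0.3], 0, 5],
  [[0, 0, 0.3], 0, 5],
])

```text
time_s: 8.72
position: [0.5627, 0.2416, 0.0754]
tool_rot: [1.0, -0.016, 0.0, 0.0]
force: [0.8, 0.0, -5.1]
gripper_width: 0.632
gripper_force: 25.0
```

Run:
```python
from h import *
s=state();print(s['position'],s['wrist_torque'],s['force'])
```

```text
[0.5626937  0.24158879 0.07542076] [0.05462282 0.02737646 0.0481771 ] [ 8.31292930e-01  4.39502093e-03 -5.06376061e+00]
```

Request:
move_arm([
  [[0, 0, -2], 0, 5],
  [[0, 0, -4], 0, 5],
  [[0, 0, -4], 0, 5],
  [[0, 0, -4], 0, 5],
])

```text
time_s: 9.22
position: [0.5628, 0.2416, 0.1163]
tool_rot: [1.0, -0.016, 0.001, -0.0]
force: [-0.2, 0.8, -5.4]
gripper_width: 0.629
gripper_force: 25.0
```

Request:
move_arm([
  [[0, 0, 0], 0, 5],
  [[0, 0, 2.2], 0, 5],
  [[0, 0, 4.4], 0, 5],
  [[0, 0, 4.4], 0, 5],
  [[0, 0, 2.2], 0, 5],
  [[0, 0, 1.0], 0, 5],
  [[0, 0, 1.0], 0, 5],
  [[0, 0, 1.0], 0, 5],
], newtons=35)

```text
time_s: 10.22
position: [0.5621, 0.2414, 0.1049]
tool_rot: [1.0, -0.016, -0.0, 0.0]
force: [0.7, 0.1, -5.3]
gripper_width: 0.625
gripper_force: 35.0
```

Request:
move_arm([
  [[0, 0, -1.2], 0, 5],
  [[0, 0, -1.2], 0, 5],
  [[0, 0, 1.2], 0, 5],
  [[0, 0, 3.7], 0, 5],
  [[0, 0, 3.7], 0, 5],
])

```text
time_s: 10.85
position: [0.5631, 0.2418, 0.0685]
tool_rot: [1.0, -0.016, 0.0, -0.0]
force: [0.2, -0.5, -5.4]
gripper_width: 0.624
gripper_force: 35.0
```

Request:
move_arm([
  [[0, 0, -1.5], 0, 5],
  [[0, 0, -3], 0, 5],
  [[0, 0, -3], 0, 5],
  [[0, 0, -3], 0, 5],
])

```text
time_s: 11.35
position: [0.5628, 0.2417, 0.0992]
tool_rot: [1.0, -0.016, 0.0, -0.0]
force: [-0.5, 0.6, -5.3]
gripper_width: 0.626
gripper_force: 35.0
```

Run:
```python
from h import *
s=state();print(s['position'],s['wrist_torque'],s['force']);a=viewer.get_image('scene')[150:330,100:320];b=viewer.get_image('wrist')
cv2.imwrite('pics/s4.png',np.hstack([cv2.resize(a,(400,327)),cv2.resize(b,(400,327))]))
```

```text
[0.56279714 0.2416524  0.09916662] [ 0.06521488  0.00519604 -0.00900682] [-0.4824722   0.56470545 -5.32208867]
```

View pics/s4.png

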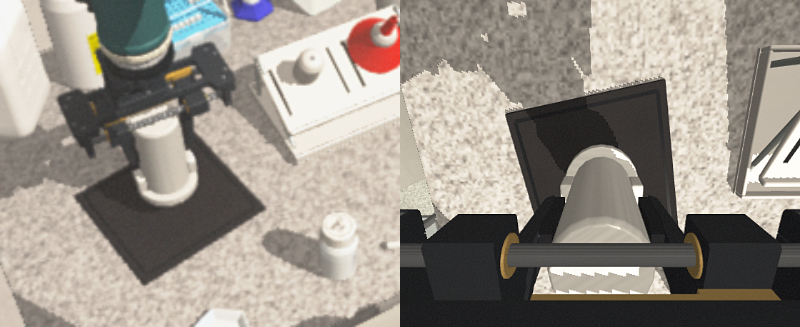

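The bucket is upright and held, with the insert still inside, and it has crept up in the fingers. I'll set it down, grip it higher on the wall and rap again.

Request:
move_arm([
  [[0, 0, 1.2], 0, 5],
  [[0, 0, 2.2], 0, 5],
  [[0, 0, 2.7], 0, 5],
  [[0, 0, 3.0], 0, 5],
  [[0, 0, 3.1], 0, 5],
  [[0, 0, 3.1], 0, 5],
], newtons=20)

```text
time_s: 12.2
position: [0.5629, 0.2416, 0.0681]
tool_rot: [1.0, -0.016, 0.0, -0.0]
force: [-1.2, -1.6, -0.1]
gripper_width: 0.627
gripper_force: 20.0
```

Request:
move_arm([
  [[0, 0, 0], 0, 6.5],
  [[0, 0, 0], 0, 6.5],
  [[0, 0, -0.6], 0, 6.5],
  [[0, 0, -1.3], 0, 6.5],
  [[0, 0, -1.3], 0, 5],
  [[0, 0, -1.3], 0, 5],
  [[0, 0, -1.3], 0, 5],
  [[0, 0, -1.3], 0, 5],
], newtons=45)

```text
time_s: 13.2
position: [0.5635, 0.2417, 0.0817]
tool_rot: [1.0, -0.016, 0.001, -0.0]
force: [0.5, -1.8, 5.8]
gripper_width: 0.629
gripper_force: 45.0
```

Request:
move_arm([
  [[0, 0, -2], 0, 5],
  [[0, 0, -4], 0, 5],
  [[0, 0, -4], 0, 5],
  [[0, 0, -1.8], 0, 5],
  [[0, 0, 0.5], 0, 5],
  [[0, 0, -0.5], 0, 5],
  [[0, 0, -2], 0, 5],
  [[0, 0, -2], 0, 5],
])

```text
time_s: 14.2
position: [0.5639, 0.2421, 0.1024]
tool_rot: [1.0, -0.016, 0.002, -0.001]
force: [0.1, 0.0, -5.0]
gripper_width: 0.624
gripper_force: 45.0
```

Run:
```python
from h import *
s=state();print(s['position'],s['wrist_torque'],s['force'])
```

```text
[0.56385267 0.24214093 0.1024166 ] [ 0.03148602 -0.05764919 -0.0119957 ] [ 0.06251979  0.04114794 -5.04261074]
```

Request:
move_arm([
  [[0, 0, -1.8], 0, 5],
  [[0, 0, -2.7], 0, 5],
  [[0, 0, -2.7], 0, 5],
  [[0, 0, -0.9], 0, 5],
  [[0, 0, 0.9], 0, 5],
])

```text
time_s: 14.82
position: [0.5618, 0.2412, 0.0894]
tool_rot: [1.0, -0.016, -0.001, 0.0]
force: [0.2, -0.3, -5.2]
gripper_width: 0.628
gripper_force: 45.0
```

Run:
```python
from h import *
s=state();print(s['position'],s['joint_vel'],s['joint_positions'],s['force'])
```

```text
[0.56175955 0.24123917 0.08943346] [ 1.21545575e-04  1.72797371e-01  1.11738533e-01  6.98824990e-04
 -2.56887359e-01  9.67858142e-04] [3.64876935e-01 2.78151996e-01 1.87890020e+00 9.65179496e-06
 9.86317562e-01 1.96785233e+00] [ 0.17316106 -0.30176387 -5.23278528]
```

Request:
move_arm([
  [[0, 0, 1.8], 0, 5],
  [[0, 0, 0.3], 0, 5],
  [[0, 0, -1], 0, 5],
  [[0, 0, -1], 0, 5],
  [[0, 0, -1], 0, 5],
])

```text
time_s: 15.45
position: [0.5622, 0.2414, 0.1009]
tool_rot: [1.0, -0.016, -0.0, 0.0]
force: [0.4, 0.3, -5.1]
gripper_width: 0.627
gripper_force: 45.0
```

Request:
move_arm([
  [[0, 0, -0.9], 0, 5],
  [[0, 0, -0.9], 0, 5],
  [[0, 0, 1.2], 0, 5],
  [[0, 0, 3.3], 0, 5],
])

```text
time_s: 15.95
position: [0.5643, 0.2418, 0.0712]
tool_rot: [1.0, -0.016, 0.001, -0.0]
force: [-16.1, -11.3, 70.3]
gripper_width: 0.625
gripper_force: 45.0
```

Request:
move_arm([
  [[0, 0, -1], 0, 5],
  [[0, 0, -3], 0, 5],
  [[0, 0, -3], 0, 5],
  [[0, 0, -3], 0, 5],
])

```text
time_s: 16.45
position: [0.5625, 0.2416, 0.0983]
tool_rot: [1.0, -0.016, 0.0, -0.0]
force: [-0.1, -0.2, -2.1]
gripper_width: 0.625
gripper_force: 45.0
```

The weight dropped to 2.1 N, so the insert is out. I'll stand the bucket over it gently, regrip upright, and lift slowly.

Request:
move_arm([
  [[0, 0, 1], 0, 5],
  [[0, 0, 1.8], 0, 5],
  [[0, 0, 2.3], 0, 5],
  [[0, 0, 2.6], 0, 5],
  [[0, 0, 2.8], 0, 5],
  [[0, 0, 2.9], 0, 5],
  [[0, 0, 2.9], 0, 5],
], newtons=15)

```text
time_s: 17.32
position: [0.5626, 0.2415, 0.0711]
tool_rot: [1.0, -0.016, -0.0, 0.0]
force: [-3.4, -2.5, 5.5]
gripper_width: 0.629
gripper_force: 15.0
```

Request:
move_arm([
  [[0, 0, 0], 0, 6.8],
  [[0, 0, 0], 0, 6.8],
  [[0, 0, -0.5], 0, 6.8],
  [[0, 0, -1.1], 0, 6.8],
  [[0, 0, -1.1], 0, 5],
  [[0, 0, -1.1], 0, 5],
  [[0, 0, -1.1], 0, 5],
  [[0, 0, -1.1], 0, 5],
], newtons=12)

```text
time_s: 18.32
position: [0.5631, 0.2416, 0.0811]
tool_rot: [1.0, -0.016, 0.0, -0.0]
force: [-1.0, -1.1, 4.7]
gripper_width: 0.623
gripper_force: 12.0
```

Request:
move_arm([
  [[0, 0, -0.5], 0, 5],
  [[0, 0, -1.5], 0, 5],
  [[0, 0, -2.5], 0, 5],
  [[0, 0, -3.7], 0, 5],
  [[0, 0, -5], 0, 5],
  [[0, 0, -6.5], 0, 5],
  [[0, 0, -8.5], 0, 5],
  [[0, 0, -10], 0, 5],
])

```text
time_s: 19.32
position: [0.5632, 0.2418, 0.1827]
tool_rot: [1.0, -0.016, 0.001, -0.0]
force: [-0.0, -0.7, -1.8]
gripper_width: 0.624
gripper_force: 12.0
```

Request:
move_arm([
  [[0, 0, -3], 0, 5],
  [[0, 0, -4], 0, 5],
  [[0, 0, -4], 0, 5],
])

```text
time_s: 19.7
position: [0.5632, 0.2418, 0.2217]
tool_rot: [1.0, -0.016, 0.001, -0.0]
force: [0.2, 0.2, -3.1]
gripper_width: 0.629
gripper_force: 12.0
```

Run:
```python
from h import *
s=state();print(s['position'],s['wrist_torque'],s['force']);a=viewer.get_image('scene')[120:330,100:320];b=viewer.get_image('wrist')
cv2.imwrite('pics/s5.png',np.hstack([cv2.resize(a,(400,382)),cv2.resize(b,(400,382))]))
```

```text
[0.56322968 0.24180366 0.22171964] [-0.02112359 -0.00307827 -0.01179797] [ 0.1933986   0.18632467 -3.12435034]
```

View pics/s5.png

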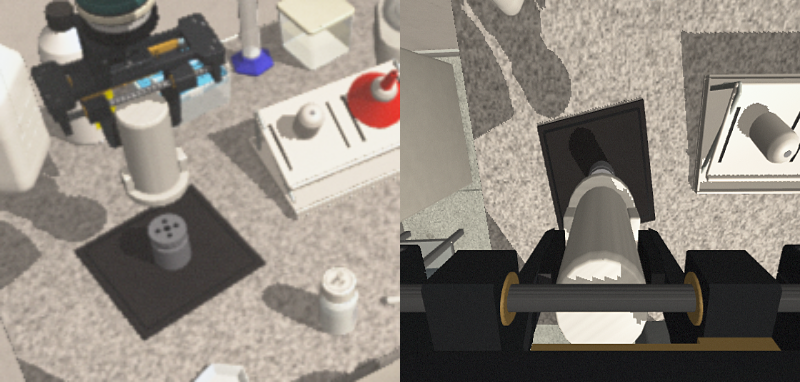

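The insert stands upright on the mat, with its top centre at half-picture (168,228). The empty bucket is held upright, and the peg tip is seen at (787,153) in the right half. I'll check the bucket's offset in the fingers and the peg position.

Run:
```python
from h import *
np.set_printoptions(precision=4,suppress=True)
print('insert',pt(cam('scene'),192.4,245.4,.061),'scene mat z')
c=cam('wrist'); s=state()
print('pegtip pred',px(c,[.5939,.0137,.1124])*[.714,.9095]+[400,0], pt(c,542,168,.1124))
T=s['position']
for dx in(-.004,0,.004): # closed end upright top at TCP+.019+.027
    print(dx,[(px(c,T+[dx+.0285*np.cos(t),.0285*np.sin(t),.046])*[.714,.9095]+[400,0]).round() for t in(0,1.57,3.14,-1.57)])
move_to(.600,.014,.235)
```

```text
insert [0.5491 0.2403 0.061 ] scene mat z
pegtip pred [790.1343 152.7514] [0.594  0.0175 0.1124]
-0.004 [array([600., 244.]), array([551., 304.]), array([603., 352.]), array([652., 300.])]
0 [array([599., 235.]), array([550., 296.]), array([603., 346.]), array([652., 292.])]
0.004 [array([599., 226.]), array([549., 288.]), array([602., 339.]), array([653., 285.])]
shift cm [ 4.53 22.6  -1.54]
tool x yaw -0.032195151853375605 y yaw -1.6029905758979948
```

Run:
```python
from h import *
np.set_printoptions(precision=4,suppress=True)
print('mat',pt(cam('scene'),193.5,264,.005))
im=viewer.get_image('wrist'); g=cv2.cvtColor(im,cv2.COLOR_BGR2GRAY)
for u in (262,280,298): print(u,[int(x) for x in g[200:400:4,u]])
c=cam('wrist');T=state()['position']
for dx in(-.012,-.006,0): print(dx,[px(c,T+[dx+k,0,.046]) for k in(.0285,-.0285)],px(c,T+[dx+.0375,0,-.066]),px(c,T+[dx+.0375,0,-.076]))
```

```text
mat [0.5422 0.2485 0.005 ]
262 [162, 152, 158, 91, 94, 96, 98, 95, 97, 98, 100, 98, 98, 100, 101, 102, 100, 99, 100, 104, 129, 135, 195, 234, 239, 238, 243, 154, 48, 58, 63, 62, 73, 70, 65, 64, 244, 234, 239, 238, 236, 239, 238, 233, 242, 83, 83, 30, 26, 21]
280 [158, 155, 107, 106, 104, 105, 106, 105, 106, 106, 101, 105, 104, 103, 104, 100, 102, 102, 102, 117, 135, 151, 237, 240, 240, 244, 249, 151, 50, 60, 63, 65, 75, 73, 67, 62, 249, 239, 239, 240, 238, 234, 240, 238, 244, 79, 81, 22, 23, 22]
298 [148, 155, 121, 119, 118, 119, 121, 118, 116, 118, 120, 115, 114, 116, 113, 112, 111, 112, 106, 106, 139, 149, 228, 246, 243, 242, 254, 150, 50, 62, 60, 60, 72, 72, 69, 66, 252, 244, 238, 240, 241, 240, 241, 241, 246, 82, 80, 23, 22, 21]
-0.012 [array([280.2686, 287.1825]), array([284.6471, 401.5322])] [280.3882 194.9173] [280.4287 191.8365]
-0.006 [array([279.7303, 273.1245]), array([284.2406, 390.9158])] [280.1116 186.9081] [280.1642 184.1432]
0 [array([279.1746, 258.6094]), array([283.8226, 380.0005])] [279.8304 178.7657] [279.8955 176.3273]
```

Request:
move_arm([
  [[0.8, 3.5, 0], 0, 5],
  [[1.7, 7.5, 0], 0, 5],
  [[2.6, 11.5, 0], 0, 5],
  [[3.5, 15.5, 0], 0, 5],
  [[4.4, 19, 0], 0, 5],
  [[5.0, 21.7, 0], 0, 5],
  [[5.2, 22.5, 0], 0, 5],
  [[5.2, 22.5, 0], 0, 5],
])

```text
time_s: 20.85
position: [0.607, 0.0151, 0.2196]
tool_rot: [1.0, -0.017, -0.001, -0.0]
force: [0.2, -0.1, -2.3]
gripper_width: 0.63
gripper_force: 12.0
```

Run:
```python
from h import *
s=state();print(s['position'],s['time_s'],s['force']);a=viewer.get_image('scene')[120:260,220:370];b=viewer.get_image('wrist')
cv2.imwrite('pics/s6.png',np.hstack([cv2.resize(a,(400,373)),cv2.resize(b,(400,373))]))
c=cam('wrist');print(px(c,s['position']+[-.008+.0375,0,-.064])*[.714,.888]+[400,0])
```

```text
[0.6069548  0.01509592 0.21964999] 20.85 [ 0.16094969 -0.14923503 -2.34401549]
[601.07119208 168.8606367 ]
```

View pics/s6.png

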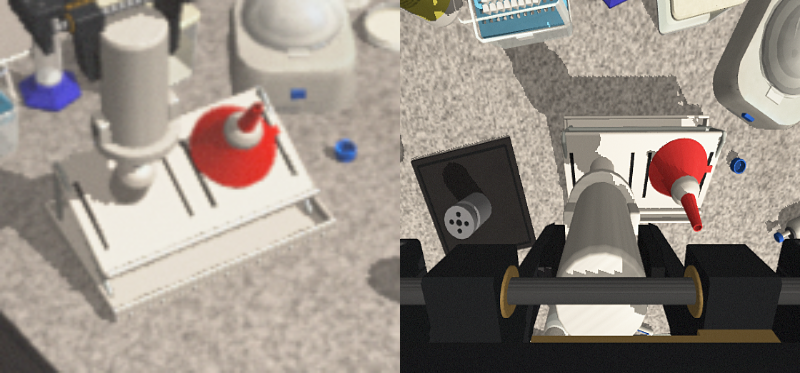

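The bucket is upright above the peg, with its flange back edge at (601,172) against a predicted 169. I'll lower it over the tip.

Request:
move_arm([
  [[0.1, 0, 1.2], 0, 5],
  [[0.1, 0, 2.4], 0, 5],
  [[0.1, 0, 3.3], 0, 5],
  [[0.1, 0, 4], 0, 5],
  [[0.1, 0, 4.6], 0, 5],
  [[0.1, 0, 4.6], 0, 5],
])

```text
time_s: 21.7
position: [0.608, 0.015, 0.1739]
tool_rot: [1.0, -0.016, -0.001, -0.0]
force: [-0.7, -0.4, -2.0]
gripper_width: 0.629
gripper_force: 12.0
```

Request:
move_arm([
  [[-0.7, 0, 0.3], 0, 5],
  [[-1.4, 0, 0.6], 0, 5],
  [[-2.1, 0, 0.9], 0, 5],
  [[-2.8, 0, 1.2], 0, 5],
  [[-3.5, 0, 1.5], 0, 5],
  [[-4.2, 0, 1.8], 0, 5],
  [[-4.5, 0, 1.8], 0, 5],
  [[-4.5, 0, 1.8], 0, 5],
])

```text
time_s: 22.7
position: [0.5631, 0.0165, 0.1567]
tool_rot: [1.0, -0.016, -0.0, 0.0]
force: [0.8, -1.0, -1.9]
gripper_width: 0.626
gripper_force: 12.0
```

Request:
move_arm([
  [[0.3, 0, 0.6], 0, 5],
  [[0.6, 0, 1.2], 0, 5],
  [[0.8, 0, 1.8], 0, 5],
  [[1.0, 0, 2.2], 0, 5],
  [[1.2, 0, 2.5], 0, 5],
  [[1.2, 0, 2.5], 0, 5],
])

```text
time_s: 23.45
position: [0.5758, 0.016, 0.1323]
tool_rot: [1.0, -0.016, 0.0, 0.0]
force: [-0.5, -0.3, 3.9]
gripper_width: 0.628
gripper_force: 12.0
```

Run:
```python
from h import *
s=state();print(s['position'],s['wrist_torque'],s['force']);a=viewer.get_image('scene')[120:260,220:370];b=viewer.get_image('wrist')
cv2.imwrite('pics/s7.png',np.hstack([cv2.resize(a,(400,373)),cv2.resize(b,(400,373))]))
```

```text
[0.57580372 0.01602267 0.13230146] [-0.00185574  0.08450151  0.02199848] [-0.54351947 -0.2773601   3.87904394]
```

View pics/s7.png

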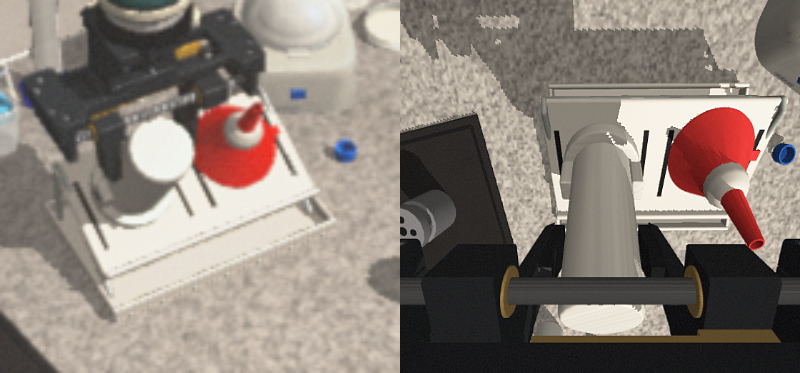

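The bucket is tilted and seated on the board, with 6 N of support. I'll release it and back away.

Request:
move_arm([
  [[0, 0, 0], 0, 7],
  [[0, 0, 0], 0, 8.8],
  [[0, 0, 0], 0, 8.8],
  [[0, 0, 0], 0, 8.8],
  [[0, 0, -3], 0, 8.8],
  [[0, 0, -7], 0, 8.8],
  [[0, 0, -12], 0, 8.8],
  [[0, 0, -14], 0, 8.8],
])

```text
time_s: 24.55
position: [0.577, 0.0161, 0.2752]
tool_rot: [1.0, -0.016, 0.003, -0.0]
force: [0.2, -0.2, -0.1]
gripper_width: 1.001
gripper_force: 0.0
```

Request:
move_arm([
  [[-2, 6, -1], 0, 8.8],
  [[-4, 12, -2], 0, 8.8],
  [[-6, 18, -2], 0, 8.8],
  [[-9, 24, -2], 0, 8.8],
  [[-12, 30, -2], 0, 8.8],
  [[-15, 36, -2], 0, 8.8],
  [[-18, 42, -2], 0, 8.8],
  [[-18, 42, -2], 0, 8.8],
])

```text
time_s: 25.55
position: [0.3795, -0.4003, 0.2899]
tool_rot: [1.0, -0.018, -0.001, -0.001]
force: [0.6, 0.4, 0.3]
gripper_width: 1.004
gripper_force: 0.0
```

Run:
```python
from h import *
s=state();print(s['position'],s['time_s'])
g=viewer.get_image('scene')
a=cv2.imread('pics/scene0.png')[140:230,235:350];b=g[140:230,235:350]
cv2.imwrite('pics/cmp.png',np.hstack([cv2.resize(a,None,fx=3.4,fy=3.4),cv2.resize(b,None,fx=3.4,fy=3.4)]))
t=viewer.get_image('top');t0=cv2.imread('pics/top0.png')
for n,x,y in (('scene',a,b),('top',t0[130:205,270:325],t[130:205,270:325])):
    d=np.abs(x.astype(int)-y).mean(2); print(n,d.mean(),(d>30).sum(),np.argwhere(d>30)[:8].tolist())
```

```text
[ 0.37953981 -0.40025675  0.28994925] 25.55
scene 28.345442834138485 2664 [[6, 58], [6, 59], [7, 58], [7, 59], [7, 60], [7, 61], [8, 58], [8, 59]]
top 41.961696969696966 1898 [[6, 12], [6, 13], [6, 14], [7, 10], [7, 11], [7, 12], [7, 13], [7, 14]]
```

No views are left, so I'll move the arm to its start pose for identical shadows and compare numerically.

Run:
```python
from h import *
move_to(.1915,-.6465,.2385)
```

```text
shift cm [-17.96  25.37   5.15]
tool x yaw -0.036031388539544705 y yaw -1.6068302491970705
```

Request:
move_arm([
  [[-3, 4.2, 0.9], -0.05, 8.8],
  [[-6, 8.4, 1.8], -0.1, 8.8],
  [[-9, 12.6, 2.7], -0.15, 8.8],
  [[-12, 16.8, 3.6], -0.2, 8.8],
  [[-15, 21, 4.4], -0.26, 8.8],
  [[-18, 25.4, 5.1], -0.32, 8.8],
  [[-18, 25.4, 5.1], -0.32, 8.8],
  [[-18, 25.4, 5.1], -0.32, 8.8],
])

```text
time_s: 26.65
position: [0.195, -0.6448, 0.2396]
tool_rot: [0.99, 0.143, 0.0, -0.001]
force: [-0.2, -0.3, -0.7]
gripper_width: 1.0
gripper_force: 0.0
```

Run:
```python
from h import *
s=state();print(s['position'],s['time_s'])
for n,(r0,r1,c0,c1) in (('scene',(150,222,245,300)),('top',(135,205,272,322))):
    g=viewer.get_image(n); o=cv2.imread(f'pics/{n}0.png')
    a=o[r0:r1,c0:c1];b=g[r0:r1,c0:c1]
    d=np.abs(a.astype(int)-b).mean(2); print(n,d.mean(),(d>30).sum())
    m=cv2.matchTemplate(g[r0-12:r1+12,c0-12:c1+12],a[8:-8,8:-8] if 0 else a,cv2.TM_CCOEFF_NORMED);print(cv2.minMaxLoc(m))
    # inner bucket only
    t=o[165:200,258:285] if n=='scene' else o[148:186,284:314]
    y,x=(165,258) if n=='scene' else (148,284)
    m=cv2.matchTemplate(g[y-12:y+t.shape[0]+12,x-12:x+t.shape[1]+12],t,cv2.TM_CCOEFF_NORMED);print('bucket',cv2.minMaxLoc(m))
    for nm,(p,q,w,h) in {'scene':{'jar':(272,262,30,45),'roll':(376,206,30,36)},'top':{'jar':(245,256,26,26),'roll':(378,236,30,30)}}[n].items():
        m=cv2.matchTemplate(g[q-10:q+h+10,p-10:p+w+10],o[q:q+h,p:p+w],cv2.TM_CCOEFF_NORMED);print(nm,cv2.minMaxLoc(m)[1::2])
```

```text
[ 0.19503961 -0.64476933  0.23963936] 26.65
scene 3.683333333333333 72
(0.06798303127288818, 0.9751107096672058, (0, 0), (12, 12))
bucket (-0.2437591552734375, 0.9839422702789307, (24, 24), (12, 12))
jar (0.9914059042930603, (10, 10))
roll (0.9910788536071777, (10, 10))
top 2.458190476190476 66
(0.2730543315410614, 0.9850779175758362, (18, 24), (12, 12))
bucket (-0.05655645951628685, 0.9828552603721619, (22, 1), (12, 11))
jar (0.9937875866889954, (10, 10))
roll (0.9997614026069641, (10, 10))
```

The bucket is back within about one pixel of where it started, in both cameras. The bystanders haven't moved and the insert stands on the mat, so I'll hand in.

```bash
python3 -c "
from rig import ctrl
print(ctrl.job_done())"
```

```text
the job is handed in; nothing more can be done
None
```

Job handed in at about 26.7 s, verdict not shown: the insert came out and was standing upright on the mat when last seen, and the empty bucket is back on its peg within about one pixel of its starting position in both fixed cameras, with the jar and film roll unmoved.

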